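# Return the leftover capacitors to their stock trays

### The arm

A 7-joint arm with a two-finger parallel gripper is mounted at the origin on the work surface. World frame = base frame: x ahead of the robot, y to its left, z up, the work surface at z = 0. Lengths are in mm, angles in rad, forces in N, time in s.
With the tool pointing down it reaches from about 400 to 875 mm from the base axis. Payload 6.5 kg.
Tool frame: the origin (TCP) lies midway between the tips of the shut fingers; the grasp point (between the pads) lies behind it (robot.pinch_z is the z of the grasp point in the tool frame, in mm); z points along the fingers, y is the line along which they close (so a half turn about z gives the same grasp; the last joint's range is limited). The gripper opens to 85 mm and grips with 20 to 120 N. Pads are 22 mm wide; open, the fingers measure 114 mm over their backs; the gripper's body (76 mm by 85 mm) begins 54 mm behind the grasp point. The pads swing forward as they close: fully open they stand 13 mm farther back than shut.
Start: joints at [-1.183, 0.536, -0.004, 1.538, 0.003, 1.067, -0.071], TCP at [284.944, 584.206, 231.29] pointing down, gripper open.
Joint ranges: [-2.7, 2.7], [-0.37, 2.16], [-1.27, 1.26], [0.24, 2.4], [-1.31, 4.45], [0.19, 1.91], [-2.76, 2.76]. Speed limits (rad/s): [2.39, 2.39, 3.14, 3.14, 3.14, 3.14, 3.14].

### API

Orientations are given as a rotation vector (axis times angle).
In Python, from workcell import robot, imaging, job, models gives the robot as it stands.
- The arm moves only by the tool apply_moves, never from a script. Its argument "deltas" is a list of rows, each a list of 4 numbers: the shift along the tool's x, y, z in cm, then the turn about the tool's z in rad. In form: [[x, y, z, yaw], ...]. A call has 1 to 12 rows; each row is the pose to reach, as a shift and turn from the pose commanded when the call began, along the tool's axes at that moment; what a row does not reach only later rows make up. A row lasts 1/12 s, in which the tool goes at most 41.7 mm and 7.16 degrees, less where a joint would pass 70% of its speed; a pose out of reach is approached as far as the arm can. A call with a gripper value outside its range is refused whole. "fingers" is the finger opening in cm, from 0 to 8.54, set as the call begins (left out, the last holds). The fingers move at their own pace and stop on an object; "grip_force" is the grip in N (left out, the last holds). Time passes only in rows, so rows that repeat a pose let the fingers close. It gives the time, the measured TCP pose, the force, the opening and the grip force at its end, in the units of the state.
- robot.get_obs(): the state, without advancing time (a new reading comes with each control period).
- imaging.snapshot(name): name is "scene" or "side" or "wrist"; returns the picture (400x640x3 uint8, red, green, blue); there is no depth.
- imaging.camera_model(name): a dict with "mtx" (3x3 intrinsics, pixels), "eye" and "orientation" of the camera in the world. Camera axes: x right, y down, z forward; pixel columns grow to the right and rows downward; lengths in mm; the calibration is good to about 2 mm. A picture is of the moment at which its call begins: read the wrist's pose just before it. camera_model takes no time and is no camera call; for the wrist camera it gives the pose at the moment of the call.
- job.sign_off(): hands the job in; it is judged then, once.
Trained networks look in the newest picture that a camera, given by its name, has taken for a name from the list of things; names that differ only in an ending like _2 or _b are one class to them, and where a whole thing is asked for, a point or a joint stands for the part that bears it (a point fixed in the world has none). Each returns a list of dicts, best first, with "p" (0 to 1); they miss things now and then, are a little off and sometimes report something else, mostly with a low value. They report only what shows in the picture. A call takes as long as a camera call. They do not tell look-alikes from the thing itself.
- models.silhouettes(camera, target): "mask" (400x640 bool, what is visible of it) and "rect" ([centre column, centre row, width, height] in pixels, round what is visible of it).
- models.mark_of(camera, target): "uv" ([column, row] in pixels: a listed point, or the origin of a listed thing).
The state is a dict: "clock": time; "q": joint angles; "qd": joint speeds; "joint_torque": joint torques, N m; "tcp_pos": TCP position; "orientation": TCP orientation; "force": force on the tool from outside, world axes, zero at the start; "torque": the same for the moment, N m; "opening": opening from 0.0 (shut) to 1.0 (fully open); "gripper_force": force on a finger pad.
Only numpy, scipy, OpenCV 4.12 (cv2) and the standard library are available. Lean on these libraries where they do the work, as an engineer would, in place of code of your own. Each camera call takes 0.05 s, during which the arm holds its last target. There are 200 camera calls.

### The job

Four screw-terminal capacitors are left over on the mat of the soldering bench. Put each one back in the stock tray that holds capacitors of its own size (same width and same height), standing upright on the floor of the empty bay in front of the stock. Leave the solder reel and the heat sink where they stand.

Things in the scene. Friction and masses are not known exactly. Their poses are not given: they have to be found in the camera images.
- cap_wide_tall_mid (a point): The wide, tall capacitor that stands loose on the mat: a round black can 51 mm in diameter and 80 mm high, pale stripe down one side, grey top with two screw terminals that stand 5 mm above the can, flat underside. It starts upright. The point is on its axis, half-way up the can (40 mm above its underside); z is out of the terminals.
- cap_wide_low_mid (a point): The wide, low capacitor that stands loose on the mat: a round black can 51 mm in diameter and 50 mm high, pale stripe down one side, grey top with two screw terminals that stand 5 mm above the can, flat underside. It starts upright. The point is on its axis, half-way up the can (25 mm above its underside); z is out of the terminals.
- cap_slim_tall_mid (a point): The slim, tall capacitor that stands loose on the mat: a round black can 36 mm in diameter and 80 mm high, pale stripe down one side, grey top with two screw terminals that stand 5 mm above the can, flat underside. It starts upright. The point is on its axis, half-way up the can (40 mm above its underside); z is out of the terminals.
- cap_slim_low_mid (a point): The slim, low capacitor that stands loose on the mat: a round black can 36 mm in diameter and 50 mm high, pale stripe down one side, grey top with two screw terminals that stand 5 mm above the can, flat underside. It starts upright. The point is on its axis, half-way up the can (25 mm above its underside); z is out of the terminals.
- bay_wide_tall (a point): Stock tray of the wide, tall capacitors: fixed, grey, 138 mm (x) by 120 mm (y), walls 3 mm thick, rims 13 mm above its floor. Its back (+x) holds 22 mm high pink foam with two fixed capacitors of this size (51 mm diameter, 80 mm high) side by side on floor level; its front (-x) is an empty flat bay, 75 mm (x) by 114 mm (y). The point: centre of the bay's floor, 3 mm above the mat; x to the tray's back, z up.
- bay_wide_low (a point): Stock tray of the wide, low capacitors: fixed, grey, 138 mm (x) by 120 mm (y), walls 3 mm thick, rims 13 mm above its floor. Its back (+x) holds 22 mm high pink foam with two fixed capacitors of this size (51 mm diameter, 50 mm high) side by side on floor level; its front (-x) is an empty flat bay, 75 mm (x) by 114 mm (y). The point: centre of the bay's floor, 3 mm above the mat; x to the tray's back, z up.
- bay_slim_tall (a point): Stock tray of the slim, tall capacitors: fixed, grey, 108 mm (x) by 90 mm (y), walls 3 mm thick, rims 13 mm above its floor. Its back (+x) holds 22 mm high pink foam with two fixed capacitors of this size (36 mm diameter, 80 mm high) side by side on floor level; its front (-x) is an empty flat bay, 60 mm (x) by 84 mm (y). The point: centre of the bay's floor, 3 mm above the mat; x to the tray's back, z up.
- bay_slim_low (a point): Stock tray of the slim, low capacitors: fixed, grey, 108 mm (x) by 90 mm (y), walls 3 mm thick, rims 13 mm above its floor. Its back (+x) holds 22 mm high pink foam with two fixed capacitors of this size (36 mm diameter, 50 mm high) side by side on floor level; its front (-x) is an empty flat bay, 60 mm (x) by 84 mm (y). The point: centre of the bay's floor, 3 mm above the mat; x to the tray's back, z up.
- solder_reel_mid (a point): Reel of solder wire standing on its flange, loose, to be left alone: white flanges 60 mm in diameter, bright wire between them, 48 mm high. The point is on its axis, half-way up.
- heat_sink_mid (a point): Finned aluminium heat sink standing on end, loose, to be left alone: 28 mm (x) by 60 mm (y) by 50 mm high, fins towards its -x. The point is its centre.
There are look-alikes about, which are no part of the job. What is shaped like the part that bears bay_slim_tall but green or turquoise is not meant. Leave any blue look-alike of the part that bears cap_slim_low_mid alone.

How it is judged (in metres and radians):
At the end, for the whole second after the job is handed in: Each of the four loose capacitors stands upright (within 0.1 rad), terminals up, on the floor of the bay (underside within 4 mm of it, so not on a wall, the foam or another part) of the tray that holds its own size, at rest and released. Anywhere within the bay's walls will do (x of cap_wide_tall_mid in the frame of bay_wide_tall between -0.02 and 0.02 m and y of cap_wide_tall_mid in the frame of bay_wide_tall between -0.0375 and 0.0375 m and z of cap_wide_tall_mid in the frame of bay_wide_tall below 0.044 m and angle between each of cap_wide_tall_mid, cap_wide_low_mid, cap_slim_tall_mid, cap_slim_low_mid's own z axis and vertical below 0.1 rad and linear speed of each of cap_wide_tall, cap_wide_low, cap_slim_tall, cap_slim_low below 0.02 m/s and x of cap_wide_low_mid in the frame of bay_wide_low between -0.02 and 0.02 m and y of cap_wide_low_mid in the frame of bay_wide_low between -0.0375 and 0.0375 m and z of cap_wide_low_mid in the frame of bay_wide_low below 0.029 m and x of cap_slim_tall_mid in the frame of bay_slim_tall between -0.02 and 0.02 m and y of cap_slim_tall_mid in the frame of bay_slim_tall between -0.03 and 0.03 m and z of cap_slim_tall_mid in the frame of bay_slim_tall below 0.044 m and x of cap_slim_low_mid in the frame of bay_slim_low between -0.02 and 0.02 m and y of cap_slim_low_mid in the frame of bay_slim_low between -0.03 and 0.03 m and z of cap_slim_low_mid in the frame of bay_slim_low below 0.029 m); the robot touches nothing.
It fails at once if the solder reel is moved by more than 25 mm (distance of solder_reel_mid from where it was at the start of the episode above 0.025 m).
It fails at once if the heat sink is moved by more than 25 mm (distance of heat_sink_mid from where it was at the start of the episode above 0.025 m).
It also fails if it takes over 96 s, if anything falls off the work surface, if the arm or the gripper's body presses on something with over 40 N, if the wrist force passes 120 N, or if a joint passes its speed limit or range.

## Working session

There is one attempt and no reset: what is moved stays moved. The work goes in short steps, Python scripts to look and compute and a tool call to move; the robot and the scene stay as the last step left them, time stands still between calls to the robot, and variables do not carry over. Pictures are saved under pics/ and viewed, at most 14 in all, crops included, and the job is handed in when it is done.

Besides the shell and the picture viewer there is one more tool, called after "Request:" as a command line: name --pt "numbers of a row" for each row, then --argument value for the rest. apply_moves: Moves the arm, as the interface text tells. Its arguments: {"type":"object","properties":{"deltas":{"type":"array"},"fingers":{"type":"number"},"grip_force":{"type":"number"}},"required":["deltas"]}

```bash
mkdir -p pics
cat > h.py <<'E'
import numpy as np, cv2
from scipy.spatial.transform import Rotation as R
from workcell import robot, imaging, job, models
def snap(n,f=None):
    im=imaging.snapshot(n)
    if f: cv2.imwrite('pics/'+f,im[:,:,::-1])
    return im
def rot(o):
    o=np.array(o,float)
    return o if o.shape==(3,3) else (R.from_rotvec(o).as_matrix() if o.size==3 else R.from_quat(o).as_matrix())
def toz(cm,uv,z):
    d=rot(cm['orientation'])@np.linalg.inv(np.array(cm['mtx']))@np.array([uv[0],uv[1],1.])
    e=np.array(cm['eye'],float); return e+d*(z-e[2])/d[2]
def proj(cm,p):
    c=rot(cm['orientation']).T@(np.array(p,float)-np.array(cm['eye'])); q=np.array(cm['mtx'])@c; return q[:2]/q[2]
E
python3 - <<'E'
from h import *
for c in ['scene','side','wrist']:
    snap(c,c+'0.png'); print(c,imaging.camera_model(c))
o=robot.get_obs(); print(o['tcp_pos'],o['orientation'],robot.pinch_z,o['clock'])
Z=dict(cap_wide_tall_mid=40,cap_wide_low_mid=25,cap_slim_tall_mid=40,cap_slim_low_mid=25,bay_wide_tall=3,bay_wide_low=3,bay_slim_tall=3,bay_slim_low=3,solder_reel_mid=24,heat_sink_mid=25)
for c in ['scene','side']:
    cm=imaging.camera_model(c)
    for k,z in Z.items():
        for d in models.mark_of(c,k)[:3]: print(c,k,round(d['p'],2),np.round(d['uv']),np.round(toz(cm,d['uv'],z)[:2]))
E
```

```text
scene {'mtx': array([[449.13270416,   0.        , 323.42970821],
       [  0.        , 449.13270416, 202.17849166],
       [  0.        ,   0.        ,   1.        ]]), 'eye': array([1072.28828955,  775.42326442, 1049.05051081]), 'orientation': array([-0.85556264, -2.57045044,  1.02490918])}
side {'mtx': array([[382.22600155,   0.        , 316.52384947],
       [  0.        , 382.22600155, 201.79963516],
       [  0.        ,   0.        ,   1.        ]]), 'eye': array([ 381.99034037, -813.95783681,  663.63817518]), 'orientation': array([-2.19217345,  0.09275473, -0.06068875])}
wrist {'mtx': array([[325.07902656,   0.        , 320.88623766],
       [  0.        , 325.07902656, 197.7672173 ],
       [  0.        ,   0.        ,   1.        ]]), 'eye': array([217.94175176, 616.2919638 , 373.17865833]), 'orientation': array([2.44346203, 1.52575946, 0.2257936 ])}
[284.76131488 583.77683405 230.61201667] [-7.06574423e-01 -3.06090549e+00  2.07147680e-03] -18.700000000000003 0.15
scene cap_wide_tall_mid 0.88 [345. 211.] [456.  82.]
scene cap_wide_low_mid 0.59 [297. 160.] [ 427. -216.]
scene
[... 594 characters left out ...]
 70.]
side cap_wide_low_mid 0.63 [305. 274.] [ 415. -208.]
side cap_slim_tall_mid 0.63 [293. 151.] [412. 354.]
side cap_slim_tall_mid 0.37 [366. 178.] [629. 163.]
side cap_slim_low_mid 0.7 [359. 344.] [ 507. -393.]
side cap_slim_low_mid 0.67 [317. 330.] [ 430. -355.]
side bay_wide_tall 0.81 [392. 285.] [ 614. -235.]
side bay_wide_tall 0.63 [303. 176.] [440. 246.]
side bay_wide_low 0.62 [374. 206.] [638.  70.]
side bay_slim_tall 0.74 [328. 145.] [545. 460.]
side bay_slim_tall 0.7 [368. 178.] [649. 221.]
side bay_slim_tall 0.69 [252. 182.] [275. 224.]
side bay_slim_low 0.93 [393. 242.] [651. -93.]
side solder_reel_mid 0.59 [322. 233.] [470. -66.]
side heat_sink_mid 0.62 [303. 178.] [436. 199.]
```

View pics/scene0.png

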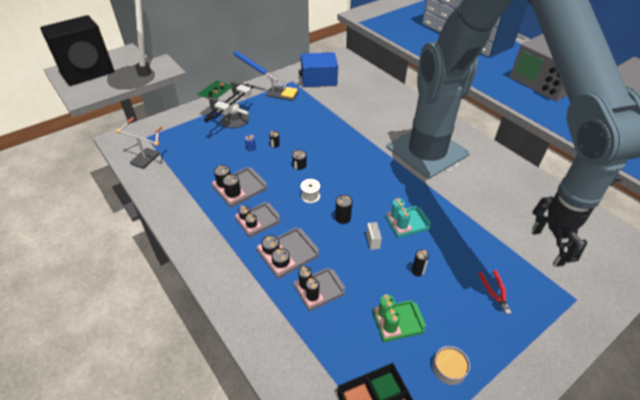

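View pics/side0.png

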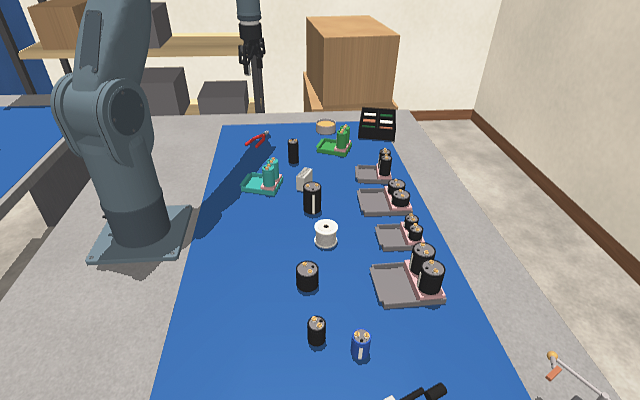

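The scene picture shows the four grey trays on the left: wide tall (240,185), slim low (258,220), wide low (290,250) and slim tall (320,288). Black loose caps stand at (274,139), (299,158), (344,208) and (420,262). The blue look-alike is at (251,143) and the green and turquoise trays are decoys. The side picture agrees.

```bash
cat >> h.py <<'E'
def go(x,y,z,yaw=None):
    "print tool-frame delta (cm, rad) to TCP x,y,z; yaw = world direction angle of tool y from world +y"
    o=robot.get_obs(); M=rot(o['orientation']); d=M.T@(np.array([x,y,z])-o['tcp_pos'])/10
    cur=np.arctan2(-M[0,1],M[1,1]); t=0
    if yaw is not None: t=-(yaw-cur); t=(t+np.pi/2)%np.pi-np.pi/2
    print('delta',np.round(d,2),'turn',round(t,3),'curyaw',round(cur,3),'q7',round(o['q'][6],2),'tilt',np.round(M[:,2],3),'clk',round(o['clock'],2))
E
python3 -c "
from h import *
go(420,352,200,0)
print(rot(imaging.camera_model('wrist')['orientation'])[:,2])"
```

```text
delta [-22.32 -14.95   3.13] turn -0.454 curyaw -0.454 q7 -0.07 tilt [ 0. -0. -1.] clk 1.15
[ 0.26224755 -0.12850607 -0.95640599]
```

Request:
apply_moves --pt "-22.3 -15 3.1 -0.454" --pt "-22.3 -15 3.1 -0.454" --pt "-22.3 -15 3.1 -0.454" --pt "-22.3 -15 3.1 -0.454" --pt "-22.3 -15 3.1 -0.454" --pt "-22.3 -15 3.1 -0.454" --pt "-22.3 -15 3.1 -0.454" --pt "-22.3 -15 3.1 -0.454" --pt "-22.3 -15 3.1 -0.454" --pt "-22.3 -15 3.1 -0.454" --fingers 8.5 --grip_force 40

```text
clock: 1.98
tcp_pos: [419.1, 352.9, 200.5]
orientation: [0.002, -3.142, -0.002]
force: [0.5, 0.3, 1.2]
opening: 0.996
gripper_force: 0.0
```

```bash
cat >> h.py <<'E'
def look(f,names):
    Z=dict(cap_wide_tall_mid=40,cap_wide_low_mid=25,cap_slim_tall_mid=40,cap_slim_low_mid=25,bay_wide_tall=3,bay_wide_low=3,bay_slim_tall=3,bay_slim_low=3)
    cm=imaging.camera_model('wrist'); snap('wrist',f)
    for k in names:
        for d in models.mark_of('wrist',k)[:3]:print(k,round(d['p'],2),np.round(d['uv']),np.round(toz(cm,d['uv'],Z[k])[:2]))
E
python3 -c "
from h import *
look('w1.png',['cap_slim_tall_mid','bay_slim_tall','bay_wide_low'])
go(420,352,200,0)"
```

```text
cap_slim_tall_mid 0.69 [327. 172.] [411. 358.]
bay_slim_tall 0.68 [397. 278.] [547. 443.]
bay_slim_tall 0.65 [171.  37.] [289. 210.]
delta [-0.12 -0.11  0.04] turn 0.003 curyaw 0.003 q7 0.77 tilt [-0.     0.001 -1.   ] clk 2.18
```

View pics/w1.png

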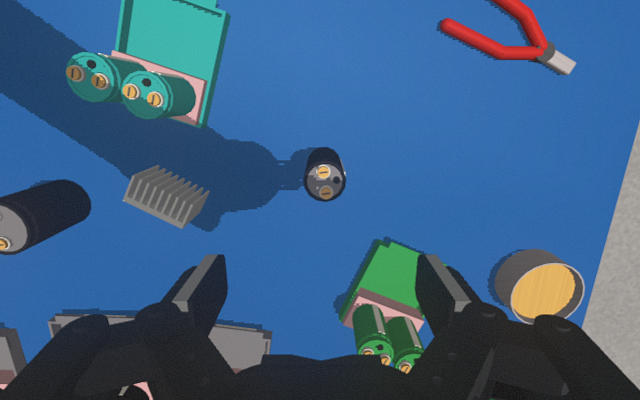

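The wrist picture shows the slim tall cap at (325,175), with the heat sink at (165,195) well clear of it. I'll descend and grasp.

Request:
apply_moves --pt "0.8 0.4 4 0" --pt "0.8 0.4 8 0" --pt "0.8 0.4 12 0" --pt "0.8 0.4 15 0" --pt "0.8 0.4 16.8 0" --pt "0.8 0.4 16.8 0" --pt "0.8 0.4 16.8 0"

```text
clock: 2.77
tcp_pos: [410.9, 355.9, 31.9]
orientation: [0.002, -3.14, 0.002]
force: [0.5, -1.0, 0.2]
opening: 0.994
gripper_force: 0.0
```

Request:
apply_moves --pt "0 0 0 0" --pt "0 0 0 0" --pt "0 0 0 0" --pt "0 0 0 0" --pt "0 0 0 0" --pt "0 0 0 0" --pt "0 0 0 0" --pt "0 0 0 0" --pt "0 0 0 0" --pt "0 0 0 0" --fingers 2.5

```text
clock: 3.6
tcp_pos: [412.3, 356.2, 33.5]
orientation: [-0.0, 3.14, 0.002]
force: [-0.6, -0.8, 7.4]
opening: 0.412
gripper_force: 39.2
```

Request:
apply_moves --pt "0 0 -3 0" --pt "0 0 -7 0" --pt "0 0 -11 0" --pt "0 0 -15 0" --pt "0 0 -17 0" --pt "0 0 -17 0"

```text
clock: 4.1
tcp_pos: [414.1, 357.8, 207.9]
orientation: [0.0, 3.134, 0.011]
force: [0.9, 1.2, -1.4]
opening: 0.41
gripper_force: 40.3
```

```bash
python3 -c "
from h import *
go(590,235,200,0)"
```

```text
delta [-17.59 -12.29   0.83] turn -0.0 curyaw -0.0 q7 0.75 tilt [ 0.007  0.007 -1.   ] clk 4.1
```

Request:
apply_moves --pt "-17.6 -12.3 0 0" --pt "-17.6 -12.3 0 0" --pt "-17.6 -12.3 0 0" --pt "-17.6 -12.3 0 0" --pt "-17.6 -12.3 0 0" --pt "-17.6 -12.3 0 0" --pt "-17.6 -12.3 0 0" --pt "-17.6 -12.3 0 0"

```text
clock: 4.77
tcp_pos: [587.0, 232.1, 201.0]
orientation: [-0.002, -3.14, 0.001]
force: [-1.0, 0.5, -1.7]
opening: 0.412
gripper_force: 40.3
```

```bash
python3 -c "
from h import *
look('w2.png',['bay_slim_tall','bay_wide_low'])
go(655,233,200,0)"
```

```text
bay_slim_tall 0.95 [525. 132.] [545. 442.]
bay_slim_tall 0.41 [189. 220.] [641.  84.]
bay_wide_low 0.7 [190. 220.] [642.  85.]
delta [-6.89 -0.14  0.17] turn 0.003 curyaw 0.003 q7 1.12 tilt [-0.001  0.    -1.   ] clk 4.92
```

View pics/w2.png

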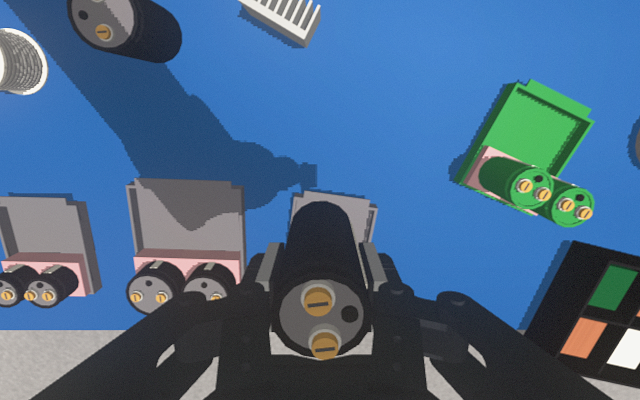

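The wrist picture shows the slim tall tray's front rim from (296,191) to (378,206). The wide low tray's front runs (128,180)-(242,185), and the slim low tray's right corner is near (86,198).

```bash
python3 -c "
from h import *
cm=imaging.camera_model('wrist')
for uv,z in [((296,191),16),((378,206),16),((128,180),16),((242,185),16),((0,196),16),((86,198),16),((133,252),25),((242,248),25)]: print(uv,np.round(toz(cm,uv,z),0))
"
```

```text
(296, 191) [604. 208.  16.]
(378, 206) [621. 295.  16.]
(128, 180) [593.  33.  16.]
(242, 185) [598. 151.  16.]
(0, 196) [ 610. -104.   16.]
(86, 198) [612. -14.  16.]
(133, 252) [671.  31.  25.]
(242, 248) [666. 149.  25.]
```

```bash
python3 -c "
from h import *
go(643,245,200,-0.19)"
```

```text
delta [-5.69  1.06  0.17] turn 0.193 curyaw 0.003 q7 1.12 tilt [-0.001  0.    -1.   ] clk 4.92
```

Request:
apply_moves --pt "-5.6 1.3 0 0.1" --pt "-5.6 1.3 0 0.19" --pt "-5.6 1.3 4 0.19" --pt "-5.6 1.3 8 0.19" --pt "-5.6 1.3 12 0.19" --pt "-5.6 1.3 14 0.19" --pt "-5.6 1.3 14 0.19" --pt "-5.6 1.3 14 0.19"

```text
clock: 5.58
tcp_pos: [642.3, 246.6, 61.7]
orientation: [-0.295, -3.126, 0.001]
force: [1.0, 1.0, 0.8]
opening: 0.412
gripper_force: 40.4
```

```bash
python3 -c "
from h import *
go(643,245,37,-0.19)"
```

```text
delta [-0.1  -0.15  2.47] turn 0.002 curyaw -0.188 q7 0.98 tilt [-0.002 -0.    -1.   ] clk 5.58
```

Request:
apply_moves --pt "0 0 1 0" --pt "0 0 2 0" --pt "0 0 2.5 0" --pt "0 0 2.5 0" --pt "0 0 2.5 0"

```text
clock: 6.0
tcp_pos: [643.8, 245.7, 37.6]
orientation: [0.298, 3.127, 0.0]
force: [-0.4, -0.3, -1.6]
opening: 0.41
gripper_force: 40.3
```

Request:
apply_moves --pt "0 0 0 0" --pt "0 0 0 0" --pt "0 0 0 0" --pt "0 0 0 0" --fingers 5.2

```text
clock: 6.33
tcp_pos: [643.9, 245.7, 37.7]
orientation: [0.298, 3.127, 0.0]
force: [-0.8, -0.3, 0.2]
opening: 0.609
gripper_force: 0.0
```

Request:
apply_moves --pt "0 0 -2 0" --pt "0 0 -5 0" --pt "0 0 -9 0" --pt "0 0 -13 0" --pt "0 0 -16 0" --pt "0 0 -16 0"

```text
clock: 6.83
tcp_pos: [647.9, 247.2, 205.7]
orientation: [0.297, 3.116, 0.01]
force: [1.6, 1.0, 0.1]
opening: 0.603
gripper_force: 0.0
```

```bash
python3 -c "
from h import *
look('w3.png',['cap_slim_tall_mid','bay_slim_tall','cap_wide_low_mid','bay_wide_low','bay_slim_low'])
go(430,73,200,0)"
```

```text
cap_slim_tall_mid 0.58 [318. 173.] [644. 246.]
bay_slim_tall 0.78 [504.  28.] [547. 446.]
bay_wide_low 0.74 [175. 190.] [641.  86.]
bay_slim_low 0.61 [ 42. 226.] [653. -75.]
delta [ 17.63 -20.93  -0.37] turn -0.19 curyaw -0.19 q7 0.98 tilt [-0.003 -0.001 -1.   ] clk 7.13
```

View pics/w3.png

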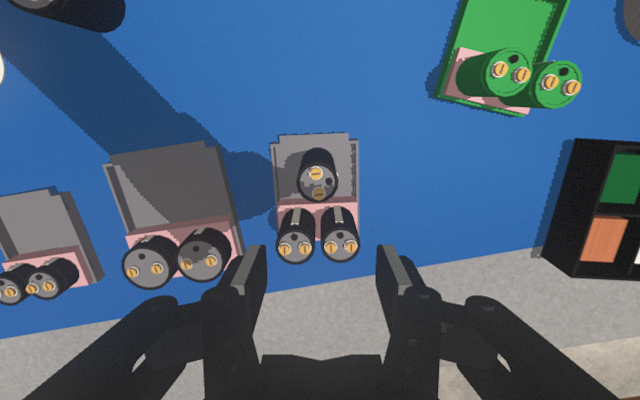

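The slim tall cap stands inside its bay at (317,175), in front of the stock at (315,230). Next is the wide tall cap.

Request:
apply_moves --pt "14.7 -20.3 0 -0.1" --pt "14.7 -20.3 0 -0.19" --pt "14.7 -20.3 0 -0.19" --pt "14.7 -20.3 0 -0.19" --pt "14.7 -20.3 0 -0.19" --pt "14.7 -20.3 0 -0.19" --pt "14.7 -20.3 0 -0.19" --pt "14.7 -20.3 0 -0.19" --pt "14.7 -20.3 0 -0.19" --fingers 8.5

```text
clock: 7.88
tcp_pos: [461.4, 74.4, 197.1]
orientation: [-0.0, 3.141, 0.0]
force: [-0.9, 0.8, 0.5]
opening: 0.991
gripper_force: 0.0
```

```bash
python3 -c "
from h import *
look('w4.png',['cap_wide_tall_mid','bay_wide_low','bay_slim_low','bay_wide_tall'])
go(458,76,32,0)"
```

```text
bay_wide_low 0.81 [329. 315.] [639.  84.]
bay_wide_tall 0.79 [ 59. 299.] [ 617. -239.]
delta [ 0.37  0.1  16.51] turn 0.002 curyaw 0.002 q7 1.32 tilt [ 0.  0. -1.] clk 8.13
```

View pics/w4.png

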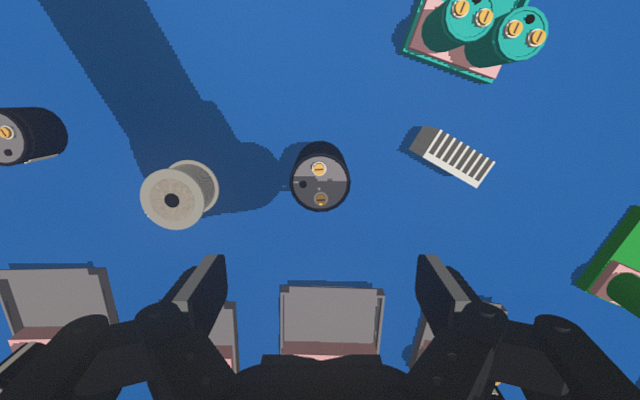

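The wrist picture shows the wide tall cap's top centred at (320,183). The wide tall tray's front right corner is at (105,267).

```bash
python3 -c "
from h import *
cm=imaging.camera_model('wrist')
for uv,z in [((320,183),80),((320,156),16),((105,267),16),((0,270),16),((280,286),16),((383,288),16),((238,303),16)]: print(uv,np.round(toz(cm,uv,z),0))
p=toz(cm,(320,183),80); go(p[0],p[1],32,0)"
```

```text
(320, 183) [454.  74.  80.]
(320, 156) [442.  74.  16.]
(105, 267) [ 567. -166.   16.]
(0, 270) [ 571. -284.   16.]
(280, 286) [591.  28.  16.]
(383, 288) [593. 145.  16.]
(238, 303) [613. -21.  16.]
delta [ 0.79 -0.12 16.51] turn 0.002 curyaw 0.002 q7 1.32 tilt [ 0.  0. -1.] clk 8.13
```

Request:
apply_moves --pt "0.7 0 4 0" --pt "0.7 0 8 0" --pt "0.7 0 12 0" --pt "0.7 0 15 0" --pt "0.7 0 16.5 0" --pt "0.7 0 16.5 0" --pt "0.7 0 16.5 0"

```text
clock: 8.72
tcp_pos: [453.9, 74.3, 31.8]
orientation: [0.001, -3.14, 0.001]
force: [-0.1, -1.0, 1.1]
opening: 0.996
gripper_force: 0.0
```

Request:
apply_moves --pt "0 0 0 0" --pt "0 0 0 0" --pt "0 0 0 0" --pt "0 0 0 0" --pt "0 0 0 0" --pt "0 0 0 0" --pt "0 0 0 0" --pt "0 0 0 0" --pt "0 0 0 0" --fingers 4

```text
clock: 9.47
tcp_pos: [455.2, 74.2, 33.7]
orientation: [-0.0, 3.139, 0.001]
force: [-0.1, -0.2, 6.7]
opening: 0.589
gripper_force: 40.6
```

Request:
apply_moves --pt "0 0 -3 0" --pt "0 0 -7 0" --pt "0 0 -11 0" --pt "0 0 -15 0" --pt "0 0 -17 0" --pt "0 0 -17 0"

```text
clock: 9.97
tcp_pos: [457.1, 74.7, 207.6]
orientation: [0.0, 3.132, 0.004]
force: [1.0, -0.2, -2.1]
opening: 0.585
gripper_force: 43.3
```

```bash
python3 -c "
from h import *
go(550,-228,200,0)"
```

```text
delta [ -9.28 -30.27   0.77] turn -0.0 curyaw -0.0 q7 1.32 tilt [ 0.01   0.003 -1.   ] clk 9.97
```

Request:
apply_moves --pt "-9.3 -30.3 0 0" --pt "-9.3 -30.3 0 0" --pt "-9.3 -30.3 0 0" --pt "-9.3 -30.3 0 0" --pt "-9.3 -30.3 0 0" --pt "-9.3 -30.3 0 0" --pt "-9.3 -30.3 0 0" --pt "-9.3 -30.3 0 0" --pt "-9.3 -30.3 0 0" --pt "-9.3 -30.3 0 0" --pt "-9.3 -30.3 0 0"

```text
clock: 10.88
tcp_pos: [546.2, -227.6, 201.1]
orientation: [0.001, -3.14, -0.002]
force: [0.7, 0.6, -2.4]
opening: 0.589
gripper_force: 43.5
```

```bash
python3 -c "
from h import *
look('w5.png',['bay_wide_tall','bay_slim_low','cap_wide_low_mid','cap_slim_low_mid'])
go(615,-230,200,0)"
```

```text
bay_wide_tall 0.49 [591. 253.] [642.  85.]
bay_slim_low 0.97 [450. 261.] [652. -77.]
cap_wide_low_mid 0.67 [340.  40.] [ 421. -211.]
cap_slim_low_mid 0.93 [177.  51.] [ 431. -358.]
cap_slim_low_mid 0.55 [152. 140.] [ 510. -392.]
delta [-6.79 -0.25  0.23] turn 0.002 curyaw 0.002 q7 1.96 tilt [-0.  0. -1.] clk 11.13
```

View pics/w5.png

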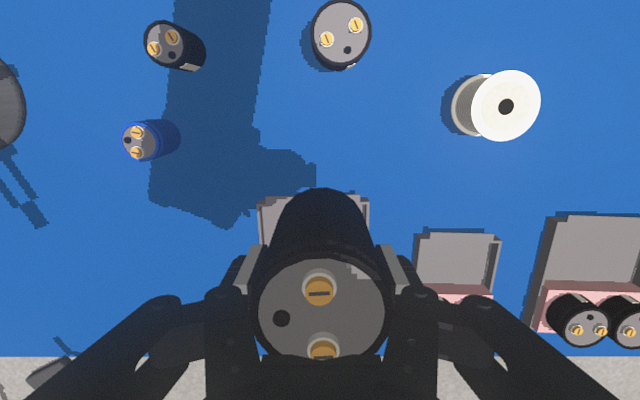

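The wide tall tray's front rim shows from (258,200) to (369,199), either side of the carried can. The slim low tray's front runs (413,234)-(500,236), the wide low cap is at (340,40) and the black slim low cap at (175,47).

```bash
python3 -c "
from h import *
cm=imaging.camera_model('wrist')
for uv,z in [((258,200),16),((369,199),16),((413,234),16),((500,236),16),((341,33),50),((169,44),50)]: print(uv,np.round(toz(cm,uv,z),0))
"
```

```text
(258, 200) [ 576. -295.   16.]
(369, 199) [ 574. -177.   16.]
(413, 234) [ 614. -127.   16.]
(500, 236) [617. -31.  16.]
(341, 33) [ 421. -212.   50.]
(169, 44) [ 430. -354.   50.]
```

Request:
apply_moves --pt "-4 -0.8 0 0" --pt "-6.7 -0.8 0 0" --pt "-6.7 -0.8 4 0" --pt "-6.7 -0.8 8 0" --pt "-6.7 -0.8 12 0" --pt "-6.7 -0.8 14 0" --pt "-6.7 -0.8 14 0" --pt "-6.7 -0.8 14 0"

```text
clock: 11.8
tcp_pos: [613.6, -236.2, 61.8]
orientation: [0.001, -3.14, -0.001]
force: [0.8, -0.1, -2.2]
opening: 0.587
gripper_force: 43.4
```

```bash
python3 -c "
from h import *
go(614,-236,37,0)"
```

```text
delta [-0.04  0.02  2.48] turn 0.001 curyaw 0.001 q7 1.96 tilt [-0.002  0.001 -1.   ] clk 11.8
```

Request:
apply_moves --pt "0 0 1 0" --pt "0 0 2 0" --pt "0 0 2.4 0" --pt "0 0 2.4 0" --pt "0 0 2.4 0"

```text
clock: 12.22
tcp_pos: [614.2, -236.9, 38.5]
orientation: [-0.0, 3.141, -0.0]
force: [0.3, -0.1, -2.6]
opening: 0.59
gripper_force: 43.4
```

Request:
apply_moves --pt "0 0 0 0" --pt "0 0 0 0" --pt "0 0 0 0" --pt "0 0 0 0" --fingers 6.8

```text
clock: 12.55
tcp_pos: [614.6, -237.1, 38.9]
orientation: [-0.0, 3.14, -0.001]
force: [-0.6, -0.4, -0.7]
opening: 0.793
gripper_force: 0.0
```

Request:
apply_moves --pt "0 0 -2 0" --pt "0 0 -5 0" --pt "0 0 -9 0" --pt "0 0 -13 0" --pt "0 0 -16 0" --pt "0 0 -16 0"

```text
clock: 13.05
tcp_pos: [618.2, -238.7, 206.4]
orientation: [0.0, 3.129, -0.006]
force: [1.2, -1.3, -0.1]
opening: 0.793
gripper_force: 0.0
```

```bash
python3 -c "
from h import *
go(421,-211,140,0)"
```

```text
delta [19.8   2.8   6.39] turn -0.0 curyaw -0.0 q7 1.94 tilt [ 0.012 -0.004 -1.   ] clk 13.05
```

Request:
apply_moves --pt "19.3 2.6 0 0" --pt "19.3 2.6 0 0" --pt "19.3 2.6 0 0" --pt "19.3 2.6 0 0" --pt "19.3 2.6 0 0" --pt "19.3 2.6 2 0" --pt "19.3 2.6 2 0" --fingers 8.5

```text
clock: 13.63
tcp_pos: [418.4, -210.3, 176.8]
orientation: [-0.001, -3.139, -0.002]
force: [0.1, -0.8, -0.7]
opening: 0.997
gripper_force: 0.0
```

```bash
python3 -c "
from h import *
look('w6.png',['cap_wide_low_mid','cap_slim_low_mid','cap_wide_tall_mid','bay_wide_tall'])
go(421,-211,10,0)"
```

```text
cap_wide_low_mid 0.9 [320. 183.] [ 419. -211.]
cap_slim_low_mid 0.67 [139. 268.] [ 508. -395.]
cap_slim_low_mid 0.64 [164. 195.] [ 430. -358.]
delta [ 0.17  0.03 16.89] turn 0.001 curyaw 0.001 q7 2.0 tilt [ 0.001 -0.001 -1.   ] clk 13.88
```

View pics/w6.png

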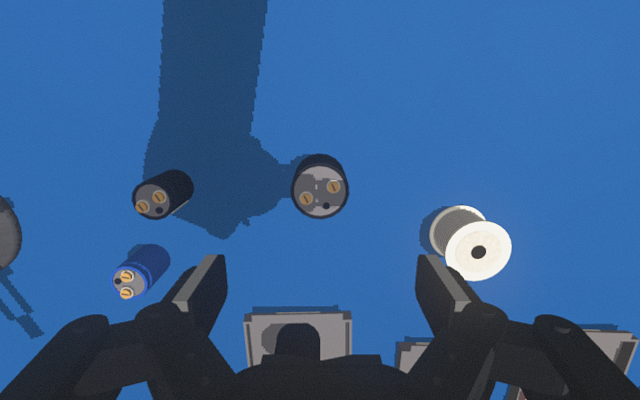

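The wide low cap is directly under the tool at (320,188), with the reel and the blue look-alike clear of the fingers.

Request:
apply_moves --pt "0.1 0 4 0" --pt "0.1 0 8 0" --pt "0.1 0 12 0" --pt "0.1 0 15 0" --pt "0.1 0 16.6 0" --pt "0.1 0 16.6 0" --pt "0.1 0 16.6 0"

```text
clock: 14.47
tcp_pos: [420.5, -211.0, 12.1]
orientation: [0.001, -3.141, -0.001]
force: [0.6, -0.1, -0.2]
opening: 0.997
gripper_force: 0.0
```

Request:
apply_moves --pt "0 0 0 0" --pt "0 0 0 0" --pt "0 0 0 0" --pt "0 0 0 0" --pt "0 0 0 0" --pt "0 0 0 0" --pt "0 0 0 0" --pt "0 0 0 0" --pt "0 0 0 0" --fingers 4

```text
clock: 15.22
tcp_pos: [421.3, -211.4, 13.8]
orientation: [-0.0, 3.139, -0.002]
force: [-0.1, 0.4, 7.2]
opening: 0.59
gripper_force: 40.5
```

Request:
apply_moves --pt "0 0 -3 0" --pt "0 0 -7 0" --pt "0 0 -11 0" --pt "0 0 -15 0" --pt "0 0 -18 0" --pt "0 0 -18 0" --pt "0 0 -18 0"

```text
clock: 15.8
tcp_pos: [421.2, -211.3, 194.4]
orientation: [-0.001, 3.137, -0.002]
force: [-0.3, 0.5, -2.3]
opening: 0.584
gripper_force: 42.8
```

```bash
python3 -c "
from h import *
go(635,86,200,-.02)"
```

```text
delta [-21.39  29.72  -0.5 ] turn 0.02 curyaw 0.0 q7 2.0 tilt [ 0.005 -0.001 -1.   ] clk 15.8
```

Request:
apply_moves --pt "-21.4 29.7 0 0.02" --pt "-21.4 29.7 0 0.02" --pt "-21.4 29.7 0 0.02" --pt "-21.4 29.7 0 0.02" --pt "-21.4 29.7 0 0.02" --pt "-21.4 29.7 0 0.02" --pt "-21.4 29.7 0 0.02" --pt "-21.4 29.7 0 0.02" --pt "-21.4 29.7 0 0.02" --pt "-21.4 29.7 0 0.02" --pt "-21.4 29.7 0 0.02" --pt "-21.4 29.7 0 0.02"

```text
clock: 16.8
tcp_pos: [632.6, 85.1, 190.4]
orientation: [-0.031, -3.138, 0.002]
force: [0.2, -0.0, -1.2]
opening: 0.584
gripper_force: 42.8
```

Request:
apply_moves --pt "0 0 4 0" --pt "0 0 8 0" --pt "0 0 12 0" --pt "0 0 15 0" --pt "0 0 15 0" --pt "0 0 15 0"

```text
clock: 17.3
tcp_pos: [632.0, 84.1, 41.0]
orientation: [-0.034, -3.137, 0.003]
force: [0.3, 0.1, -0.8]
opening: 0.588
gripper_force: 42.7
```

```bash
python3 -c "
from h import *
go(635,86,17,-.02)"
```

```text
delta [-0.3  0.2  2.4] turn -0.002 curyaw -0.022 q7 1.39 tilt [-0.004 -0.002 -1.   ] clk 17.3
```

Request:
apply_moves --pt "0 0.2 1 0" --pt "0 0.2 2 0" --pt "0 0.2 2.4 0" --pt "0 0.2 2.4 0" --pt "0 0.2 2.4 0"

```text
clock: 17.72
tcp_pos: [634.3, 88.1, 18.7]
orientation: [0.031, 3.141, 0.0]
force: [0.8, -0.1, -2.2]
opening: 0.587
gripper_force: 42.7
```

Request:
apply_moves --pt "0 0 0 0" --pt "0 0 0 0" --pt "0 0 0 0" --pt "0 0 0 0" --fingers 6.8

```text
clock: 18.05
tcp_pos: [634.4, 88.2, 18.8]
orientation: [0.031, 3.141, 0.0]
force: [0.4, -1.1, -0.0]
opening: 0.796
gripper_force: 0.0
```

Request:
apply_moves --pt "0 0 -2 0" --pt "0 0 -5 0" --pt "0 0 -9 0" --pt "0 0 -13 0" --pt "0 0 -17 0" --pt "0 0 -17 0" --pt "0 0 -17 0"

```text
clock: 18.63
tcp_pos: [636.1, 88.4, 191.6]
orientation: [0.031, 3.135, 0.002]
force: [-0.1, -0.6, -0.6]
opening: 0.798
gripper_force: 0.0
```

```bash
python3 -c "
from h import *
look('w7.png',['cap_wide_low_mid','bay_wide_low'])
go(430,-357,185,0)"
```

```text
cap_wide_low_mid 0.7 [318. 176.] [635.  86.]
cap_wide_low_mid 0.45 [492. 186.] [648. 256.]
delta [ 19.41 -44.89   0.26] turn -0.02 curyaw -0.02 q7 1.38 tilt [-0.003 -0.    -1.   ] clk 18.78
```

View pics/w7.png

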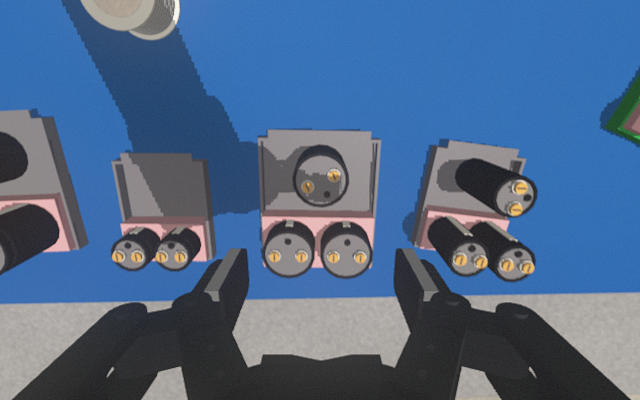

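The wide low cap stands in its bay at (320,175), and the slim tall cap is still upright in its tray. The slim low bay is empty, its front rim running (116,156)-(208,157). Last is the slim low cap.

Request:
apply_moves --pt "19.3 -44.8 0 -0.02" --pt "19.3 -44.8 0 -0.02" --pt "19.3 -44.8 0 -0.02" --pt "19.3 -44.8 0 -0.02" --pt "19.3 -44.8 0 -0.02" --pt "19.3 -44.8 0 -0.02" --pt "19.3 -44.8 0 -0.02" --pt "19.3 -44.8 0 -0.02" --pt "19.3 -44.8 0 -0.02" --pt "19.3 -44.8 0 -0.02" --pt "19.3 -44.8 0 -0.02" --pt "19.3 -44.8 0 -0.02" --fingers 8.5

```text
clock: 19.78
tcp_pos: [428.7, -359.2, 186.8]
orientation: [-0.005, -3.138, -0.0]
force: [-0.7, -0.3, 0.6]
opening: 0.999
gripper_force: 0.0
```

```bash
python3 -c "
from h import *
cm=imaging.camera_model('wrist')
look('w8.png',['cap_slim_low_mid'])
go(430,-357,12,0)"
```

```text
cap_slim_low_mid 0.92 [289. 252.] [ 505. -393.]
cap_slim_low_mid 0.56 [323. 182.] [ 431. -358.]
delta [-0.33  0.5  17.49] turn -0.009 curyaw -0.009 q7 2.26 tilt [-0.004 -0.002 -1.   ] clk 19.88
```

View pics/w8.png

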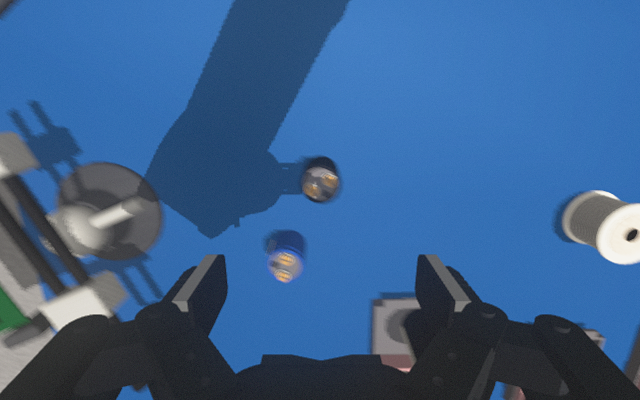

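The black slim low cap is at (321,180) and the blue look-alike at (286,255), outside the fingers' path.

Request:
apply_moves --pt "0 0.1 0 0" --pt "0 0.1 4 0" --pt "0 0.1 8 0" --pt "0 0.1 12 0" --pt "0 0.1 13 0" --pt "0 0.1 13 0" --pt "0 0.1 13 0"

```text
clock: 20.47
tcp_pos: [432.9, -354.2, 58.8]
orientation: [0.002, -3.141, -0.001]
force: [0.6, 0.3, 0.6]
opening: 0.995
gripper_force: 0.0
```

```bash
python3 -c "
from h import *
go(430.5,-358,12,0)"
```

```text
delta [ 0.24 -0.38  4.68] turn 0.002 curyaw 0.002 q7 2.29 tilt [-0.     0.001 -1.   ] clk 20.47
```

Request:
apply_moves --pt "0.2 -0.3 1.5 0" --pt "0.2 -0.3 3.5 0" --pt "0.2 -0.3 4.6 0" --pt "0.2 -0.3 4.6 0" --pt "0.2 -0.3 4.6 0"

```text
clock: 20.88
tcp_pos: [431.0, -358.2, 13.5]
orientation: [-0.001, 3.14, -0.001]
force: [0.4, -0.1, 0.1]
opening: 0.997
gripper_force: 0.0
```

Request:
apply_moves --pt "0 0 0 0" --pt "0 0 0 0" --pt "0 0 0 0" --pt "0 0 0 0" --pt "0 0 0 0" --pt "0 0 0 0" --pt "0 0 0 0" --pt "0 0 0 0" --pt "0 0 0 0" --pt "0 0 0 0" --fingers 2.5

```text
clock: 21.72
tcp_pos: [430.6, -358.2, 13.1]
orientation: [-0.0, 3.141, -0.001]
force: [-1.0, 1.2, 6.3]
opening: 0.413
gripper_force: 39.4
```

Request:
apply_moves --pt "0 0 -3 0" --pt "0 0 -7 0" --pt "0 0 -11 0" --pt "0 0 -15 0" --pt "0 0 -17 0" --pt "0 0 -17 0" --pt "0 0 -17 0"

```text
clock: 22.3
tcp_pos: [430.7, -358.3, 183.4]
orientation: [-0.0, 3.139, -0.002]
force: [0.1, 0.9, -1.2]
opening: 0.41
gripper_force: 40.3
```

```bash
python3 -c "
from h import *
go(585,-78,185,0)"
```

```text
delta [-15.43  28.03  -0.16] turn 0.0 curyaw 0.0 q7 2.27 tilt [ 0.002 -0.001 -1.   ] clk 22.3
```

Request:
apply_moves --pt "-15.4 28 0 0" --pt "-15.4 28 0 0" --pt "-15.4 28 0 0" --pt "-15.4 28 0 0" --pt "-15.4 28 0 0" --pt "-15.4 28 0 0" --pt "-15.4 28 0 0" --pt "-15.4 28 0 0" --pt "-15.4 28 0 0" --pt "-15.4 28 0 0" --pt "-15.4 28 0 0" --pt "-15.4 28 0 0"

```text
clock: 23.3
tcp_pos: [582.8, -79.9, 181.3]
orientation: [-0.004, -3.139, 0.001]
force: [-1.2, 0.3, -1.1]
opening: 0.411
gripper_force: 40.4
```

```bash
python3 -c "
from h import *
look('w9.png',['bay_slim_low'])
go(649,-78,45,0)"
```

```text
delta [-6.59  0.19 13.68] turn -0.002 curyaw -0.002 q7 1.68 tilt [-0.001 -0.001 -1.   ] clk 23.4
```

View pics/w9.png

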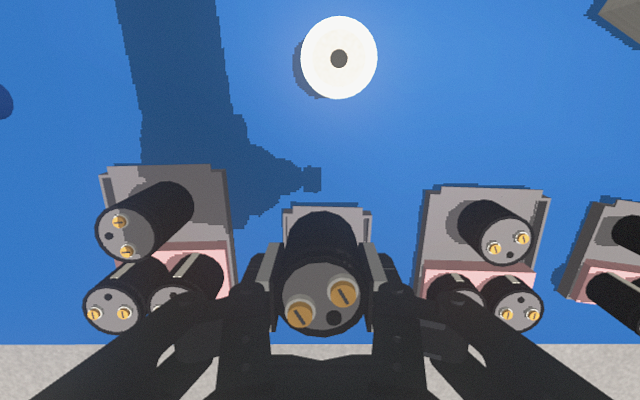

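The three placed caps stand upright in their bays at (165,210), (495,230) and (630,235). The slim low tray's front rim is at (283,207)-(371,208), straight ahead of the tool.

Request:
apply_moves --pt "-4 0.3 0 0" --pt "-6.5 0.3 0 0" --pt "-6.5 0.3 4 0" --pt "-6.5 0.3 8 0" --pt "-6.5 0.3 12 0" --pt "-6.5 0.3 13.6 0" --pt "-6.5 0.3 13.6 0" --pt "-6.5 0.3 13.6 0"

```text
clock: 24.07
tcp_pos: [648.5, -76.0, 45.9]
orientation: [-0.002, -3.14, 0.0]
force: [1.0, -0.7, -0.8]
opening: 0.408
gripper_force: 40.3
```

```bash
python3 -c "
from h import *
go(649,-77,17,0)"
```

```text
delta [-0.05 -0.1   2.89] turn -0.001 curyaw -0.001 q7 1.68 tilt [-0.001 -0.    -1.   ] clk 24.07
```

Request:
apply_moves --pt "0 0 1.2 0" --pt "0 0 2.4 0" --pt "0 0 2.8 0" --pt "0 0 2.8 0" --pt "0 0 2.8 0"

```text
clock: 24.48
tcp_pos: [649.2, -74.9, 18.4]
orientation: [-0.0, 3.142, -0.0]
force: [-0.4, 1.1, 0.2]
opening: 0.408
gripper_force: 40.3
```

Request:
apply_moves --pt "0 0 0 0" --pt "0 0 0 0" --pt "0 0 0 0" --pt "0 0 0 0" --fingers 5.2

```text
clock: 24.82
tcp_pos: [649.5, -75.0, 18.8]
orientation: [-0.0, 3.141, -0.0]
force: [0.1, 0.0, 0.0]
opening: 0.61
gripper_force: 0.0
```

Request:
apply_moves --pt "0 0 -2 0" --pt "0 0 -5 0" --pt "0 0 -9 0" --pt "0 0 -13 0" --pt "0 0 -17 0" --pt "0 0 -19 0" --pt "0 0 -19 0" --pt "0 0 -19 0" --pt "0 0 -19 0"

```text
clock: 25.57
tcp_pos: [648.4, -74.8, 207.4]
orientation: [0.001, -3.14, -0.0]
force: [0.1, 0.7, -0.7]
opening: 0.61
gripper_force: 0.0
```

```bash
python3 -c "
from h import *
look('w10.png',['cap_slim_low_mid','cap_wide_tall_mid','cap_wide_low_mid','bay_wide_tall','bay_slim_low'])"
```

```text
cap_slim_low_mid 0.88 [320. 174.] [648. -76.]
cap_wide_tall_mid 0.55 [151. 139.] [ 610. -235.]
cap_wide_low_mid 0.63 [484. 162.] [636.  89.]
```

View pics/w10.png

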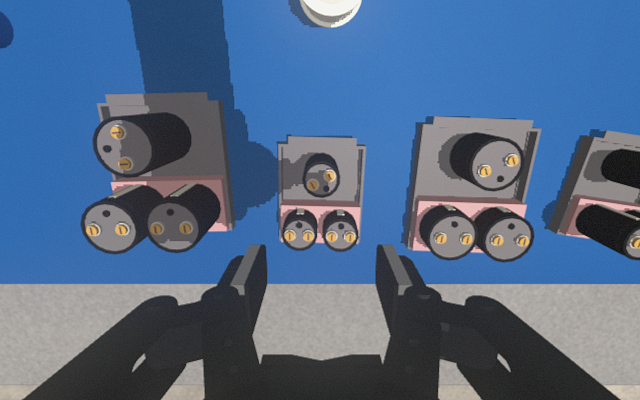

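All four caps stand upright in their bays: wide tall (160,138), slim low (321,174), wide low (485,160) and slim tall (620,165). The gripper is clear, so I'm handing in.

```bash
python3 -c "
from h import *
print(job.sign_off())"
```

```text
the job is handed in; nothing more can be done
None
```

I put all four capacitors upright in the bays of their own trays without touching the reel or heat sink, and handed in the job at about 26 s; the sign-off gave no verdict.

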